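Sort the tooling onto the cam lift and hold it at full lift

TASK

Sort the loose tooling standing on the bench in front of you onto the tray of the little cam lift: both squat ring dies into the wide bay and the tall pilot pin into the narrow bay, each standing upright on the tray floor and let go. Then take the cam lever by its ball knob and swing it up until it stands straight up, where the cam carries the tray at its highest (further over it sinks again), and finish while still holding the knob there, because a spring throws the lever back when it is let go. Leave the parts standing in their bays, and leave alone the screwdriver, oil bottle, hex key and paste tin.

Things in the scene. Friction and masses are not known exactly. Their poses are not given: they have to be found in the camera images.
- cam_lift: the fixed cam lift: dark steel base plate 130 (x) x 325 (y) x 12 mm, an aluminium tray 118 (x) x 210 (y) mm above it on four guide rods, a hand lever at its +y end. Origin on the bench under the tray's centre; z up, y along the tray from narrow bay to wide bay and on to the lever, x level and square to it; at yaw 0 its axes are the world's
- wide_bay (a point): centre of the floor surface of the tray's wide bay, 110 (x) x 136 (y) mm inside; axes as cam_lift. Tray walls are 4 mm thick and stand 12 mm above the floor. An eccentric carries the tray: floor height above the bench = 71 mm + 20 mm x cos(lever angle), about 80 mm at the start, 91 mm at most
- narrow_bay (a point): centre of the floor surface of the tray's narrow bay, 110 (x) x 62 (y) mm inside, at the end away from the lever; axes as cam_lift; rises with the tray
- lever_hinge (a point): point on the lever's axis of rotation in the plane in which the lever swings, 40 mm above the bench, 65 mm beyond the +y wall of the tray; axes as cam_lift. The axis of rotation is cam_lift's y; the lever swings in the x-z plane through this point
- cam_lever (a joint): lever angle, rad: 0 = straight up, tray highest; negative = leaning to cam_lift's -x (towards the robot), -1.2 to -1.0 at the start; positive = over the top, tray sinking again. Stops at -1.3 and +0.6, none at 0. Return spring 0.5 N m/rad, at rest at -1.1, friction 0.17 N m: the loaded tray sags a little; raising takes 4 to 7 N at the knob
- ball_knob: black ball, 28 mm in diameter, on the end of the lever's 10 mm steel rod; origin at its centre, 130 mm from the lever's axis; its z points along the lever away from the axis; it can spin on the rod. Pinch it from above across cam_lift's y and follow the arc; the ball may turn between the fingers. 85 to 110 mm above the bench at first, 170 mm when upright
- ring_die_large: squat grey steel ring die, round, 47 mm in diameter, 30 mm high, bevelled at the top, with a round hole; 0.33 kg; origin at the centre of its underside, z up; stands on the bench. Grip it across the diameter in its lower 20 mm
- ring_die_small: squat grey steel ring die, round, 43 mm in diameter, 25 mm high, bevelled at the top, with a round hole; 0.23 kg; origin at the centre of its underside, z up; stands on the bench. Grip it across the diameter in its lower 17 mm
- pilot_pin: tall grey steel pin, a cylinder 34 mm in diameter with a thin pilot on top, 74 mm high in all; 0.38 kg; origin at the centre of its underside, z up; stands on the bench. Grip it across the diameter 15 to 45 mm above its underside
- screwdriver: screwdriver with red handle, 210 mm long, lying behind the lift; leave alone
- oil_bottle: oil bottle, amber with a red nozzle, 45 mm in diameter, 121 mm high, standing to the left; origin at the centre of its underside; leave alone
- hex_key: L-shaped dark hex key, 108 mm long, 7 mm thick, lying near the front edge; leave alone
- paste_tin: round tin, 69 mm in diameter, 44 mm high, standing to the right; origin at the centre of its underside; leave alone
There are look-alikes about, which are no part of the job. What is shaped like the ring_die_small but blue is not meant. What is shaped like the ring_die_large but yellow is not meant.

How it is judged (in metres and radians):
On the way, in this order (a step that is already met when the one before it is completed fails the run):
1. both ring dies stand in the wide bay and the pilot pin in the narrow bay, let go (x of ring_die_large in the frame of wide_bay between -0.042 and 0.042 m and y of ring_die_large in the frame of wide_bay between -0.05 and 0.05 m and z of ring_die_large in the frame of wide_bay between -0.005 and 0.006 m and angle between each of ring_die_large, ring_die_small, pilot_pin's own z axis and vertical below 0.12 rad and x of ring_die_small in the frame of wide_bay between -0.042 and 0.042 m and y of ring_die_small in the frame of wide_bay between -0.05 and 0.05 m and z of ring_die_small in the frame of wide_bay between -0.005 and 0.006 m and x of pilot_pin in the frame of narrow_bay between -0.042 and 0.042 m and y of pilot_pin in the frame of narrow_bay between -0.02 and 0.02 m and z of pilot_pin in the frame of narrow_bay between -0.005 and 0.006 m and contact force between each of ring_die_large, ring_die_small, pilot_pin and the fingers below 0.1 N), for 0.2 s.
2. the lever is held upright by its knob (value of joint cam_lever between -0.15 and 0.15 rad and contact force between ball_knob and the fingers above 1 N), for 0.3 s.
At the end, for the whole second after the job is handed in: The gripper still holds the ball knob (over 1 N), the lever stands still within 0.15 rad of straight up, so the tray is at its highest, and both dies are standing (within 0.12 rad of upright) on the floor of the wide bay and the pin on the floor of the narrow bay (all of step 2 and x of ring_die_large in the frame of wide_bay between -0.042 and 0.042 m and y of ring_die_large in the frame of wide_bay between -0.05 and 0.05 m and z of ring_die_large in the frame of wide_bay between -0.005 and 0.006 m and angle between each of ring_die_large, ring_die_small, pilot_pin's own z axis and vertical below 0.12 rad and x of ring_die_small in the frame of wide_bay between -0.042 and 0.042 m and y of ring_die_small in the frame of wide_bay between -0.05 and 0.05 m and z of ring_die_small in the frame of wide_bay between -0.005 and 0.006 m and x of pilot_pin in the frame of narrow_bay between -0.042 and 0.042 m and y of pilot_pin in the frame of narrow_bay between -0.02 and 0.02 m and z of pilot_pin in the frame of narrow_bay between -0.005 and 0.006 m and velocity of joint cam_lever between -0.1 and 0.1 rad/s); the arm keeps its last pose, push and grip.
It fails at once if the screwdriver is moved more than 30 mm (distance of screwdriver from where it was at the start of the episode above 0.03 m).
It fails at once if the oil bottle is moved more than 30 mm (distance of oil_bottle from where it was at the start of the episode above 0.03 m).
It fails at once if the hex key is moved more than 30 mm (distance of hex_key from where it was at the start of the episode above 0.03 m).
It fails at once if the paste tin is moved more than 30 mm (distance of paste_tin from where it was at the start of the episode above 0.03 m).
It also fails if it takes over 69 s, if anything falls off the work surface, if the arm or the gripper's body presses on something with over 40 N, if the wrist force passes 120 N, or if a joint passes its speed limit or range.

ROBOT

A 6-joint arm with a two-finger parallel gripper is mounted at the origin on a cart in front of the work surface, level with it; the furniture and walls round the work are solid. World frame = base frame: x ahead of the robot, y to its left, z up, the work surface at z = 0. Lengths are in mm, angles in rad, forces in N, time in s.
With the tool pointing down it reaches from about 300 to 875 mm from the base axis. Payload 6.4 kg.
Tool frame: the origin (TCP) lies at the very end of the fingers, on their centre line; the grasp point (between the pads) lies 19 mm behind it; z points along the fingers, y is the direction in which the jaws open and shut (so a half turn about z gives the same grasp; the last joint's range is limited). The gripper opens to 88 mm and grips with 3 to 60 N. Pads are 18 mm wide; open, the fingers measure 123 mm over their backs; the gripper's body (75 mm by 187 mm) begins 45 mm behind the grasp point.
Start: joints at [-1.374, 0.181, 1.607, -0, 1.354, -0.206], TCP at [225.414, -528.989, 205.114] pointing down, gripper open.
Joint ranges: [-2.99, 2.99], [-0.89, 2.07], [0.3, 2.58], [-1.14, 4.28], [0, 2.63], [-3.12, 3.12]. Speed limits (rad/s): [2.57, 2.57, 3.01, 3.14, 3.14, 3.14].

INTERFACE

Orientations are given as a unit quaternion [w, x, y, z].
In Python, from station import bot gives the robot as it stands.
- The arm moves only by the tool jog_arm, never from a script. Its argument "increments" is a list of rows, each a list of 3 entries, a list of its own where there are three numbers: the shift along the tool's x, y, z in cm, then the turn about the tool's z in units of 6 degrees (1.0 is 6 degrees), then the finger opening in cm, from 0 to 8.81. A call has 1 to 20 rows; each row is the pose to reach, as a shift and turn from the pose commanded when the call began, along the tool's axes at that moment; what a row does not reach only later rows make up. A row lasts 1/10 s, in which the tool goes at most 50 mm and 8.59 degrees, less where a joint would pass 70% of its speed; a pose out of reach is approached as far as the arm can. A call with a gripper value outside its range is refused whole. The fingers move at their own pace and stop on an object; "grip_force" is the grip in N (left out, the last holds). Time passes only in rows, so rows that repeat a pose let the fingers close. It gives the time, the measured TCP pose, the force and the opening at its end, in the units of the state.
- bot.sense(): the state, without advancing time (a new reading comes with each control period).
- bot.get_image(name): name is "side" or "top"; returns a dict with "image" (420x560x3 uint8, blue, green, red), "intrinsics" (3x3 intrinsics, pixels), "rvec" (rotation vector, rad) and "tvec" (3), from world to camera coordinates, as OpenCV has them. Camera axes: x right, y down, z forward; pixel columns grow to the right and rows downward; lengths in mm; the calibration is good to about 2 mm. A picture is of the moment at which its call begins. There is no depth.
- bot.sign_off(): hands the job in, once; it reports no verdict.
The state is a dict: "t": time; "joint_pos": joint angles; "dq": joint speeds; "joint_torque": joint torques, N m; "eef_pos": TCP position; "tool_rot": TCP orientation; "ft_force": force on the tool from outside, world axes, zero at the start; "ft_torque": the same for the moment, N m; "gripper_width": opening from 0.0 (shut) to 1.0 (fully open).
Only numpy, scipy, OpenCV 4.12 (cv2) and the standard library are available. Lean on these libraries where they do the work, as an engineer would, in place of code of your own. Each camera call takes 0.05 s, during which the arm holds its last target. There are 200 camera calls.

## Working session

There is one attempt and no reset: what is moved stays moved. The work goes in short steps, Python scripts to look and compute and a tool call to move; the robot and the scene stay as the last step left them, time stands still between calls to the robot, and variables do not carry over. Pictures are saved under pics/ and viewed, about 8 in all and at most 12, crops included, and the job is handed in when it is done.

Besides the shell and the picture viewer there is one more tool, called after "Emit:" as a command line: name --argument value ..., lists and objects as JSON in quotes. jog_arm: Moves the arm, as the interface text tells. Its arguments: {"type":"object","properties":{"increments":{"type":"array","items":{"type":"array"}},"grip_force":{"type":"number"}},"required":["increments"]}

```bash
ls; mkdir -p pics; cat > h.py <<'E'
import numpy as np, cv2
from station import bot
def snap(n,f):
    d=bot.get_image(n); cv2.imwrite('pics/'+f+'.png',d['image']); np.savez('pics/'+f,**{k:np.array(v) for k,v in d.items()}); return d
def load(f): return np.load('pics/'+f+'.npz')
def px2w(d,u,v,z):
    K=np.array(d['intrinsics'],float);R=cv2.Rodrigues(np.array(d['rvec'],float))[0];t=np.array(d['tvec'],float).ravel()
    c=-R.T@t; r=R.T@np.linalg.inv(K)@[u,v,1]; return c+r*(z-c[2])/r[2]
def w2px(d,p): return cv2.projectPoints(np.array(p,float).reshape(-1,3),d['rvec'],d['tvec'],np.array(d['intrinsics'],float),None)[0].reshape(-1,2)
E
python3 - <<'E'
from h import *
for n in('top','side'):
    d=snap(n,n+'0'); R=cv2.Rodrigues(np.array(d['rvec'],float))[0]; print(n,-R.T@np.array(d['tvec']).ravel(),d['intrinsics'])
a=[cv2.imread(f'pics/{n}0.png') for n in('top','side')]
s=bot.sense();print(s)
E
```

```text
pics
top [ 401.0453277     8.83602137 1596.84534971] [[510.21351534   0.         275.94714519]
 [  0.         510.21351534 207.54323203]
 [  0.           0.           1.        ]]
side [  485.18513645 -1371.91918642   867.26423838] [[476.80910378   0.         287.09297994]
 [  0.         476.80910378 216.69752593]
 [  0.           0.           1.        ]]
{'t': 0.1, 'joint_pos': array([-1.37430134e+00,  1.81484486e-01,  1.60782380e+00, -3.19990551e-05,
        1.35381398e+00, -2.06329246e-01]), 'dq': array([-1.09046279e-03, -1.39324354e-03, -2.66904673e-03, -4.53734251e-05,
       -3.43087973e-04, -6.63740781e-04]), 'joint_torque': array([ 6.44927040e-04, -4.34821379e+01, -3.42696583e+01,  7.05112796e-02,
        3.40722757e-02, -3.22442395e-05]), 'eef_pos': array([ 225.30094303, -528.47751489,  204.33099644]), 'tool_rot': array([-7.64876063e-04,  9.79784078e-01,  2.00056429e-01, -1.18608888e-05]), 'ft_force': array([0.41550347, 0.51009475, 0.16411075]), 'ft_torque': array([-0.08780774,  0.00585065,  0.03377298]), 'gripper_width': 1.0007764561312193}
```

View pics/top0.png

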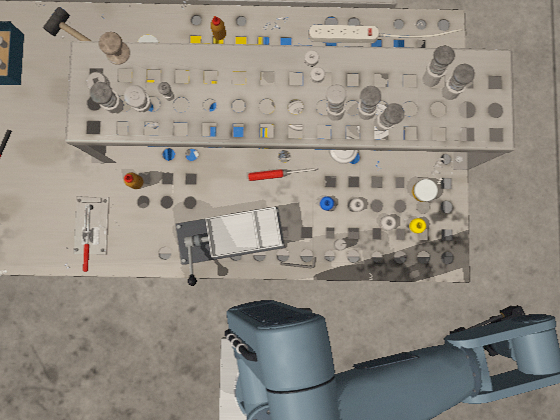

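View pics/side0.png

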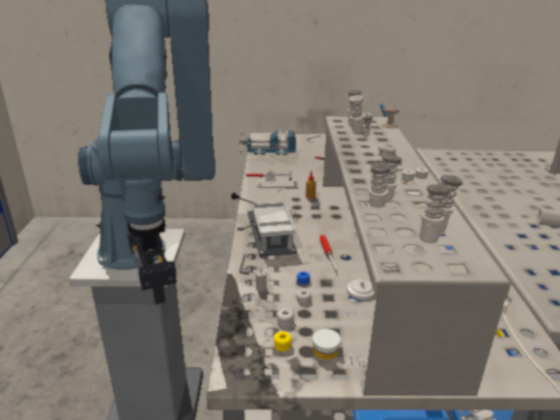

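Top: lift at about (240,232) with the knob at (192,281); blue ring (327,203), grey rings (358,204) and (390,222), yellow (419,225), pin near (341,243). The side view has the same layout. I'll enlarge both.

```bash
python3 - <<'E'
from h import *
a=cv2.imread('pics/top0.png');b=cv2.imread('pics/side0.png')
c1=cv2.resize(a[180:300,165:325],None,fx=5,fy=5,interpolation=cv2.INTER_CUBIC)
c2=cv2.resize(a[170:270,310:440],None,fx=6,fy=6,interpolation=cv2.INTER_CUBIC)
c3=cv2.resize(b[180:360,220:380],None,fx=3.3,fy=3.3,interpolation=cv2.INTER_CUBIC)
for i,c in enumerate((c1,c2,c3)): cv2.imwrite(f'pics/c{i}.png',c)
E
```

```text
(no output)
```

View pics/c0.png

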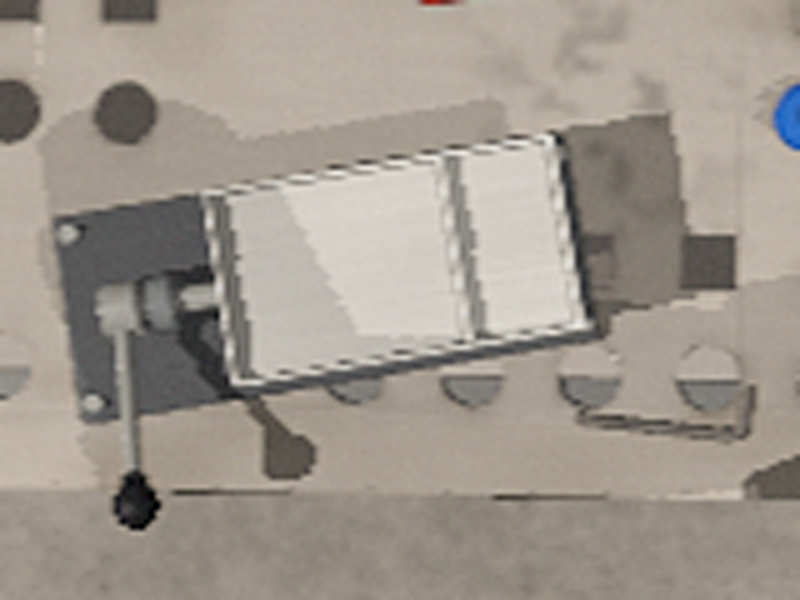

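View pics/c1.png

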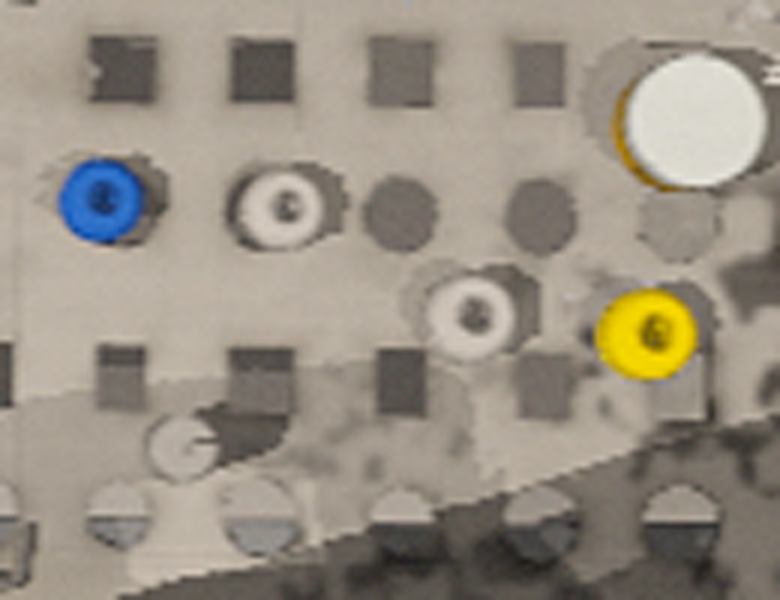

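View pics/c2.png

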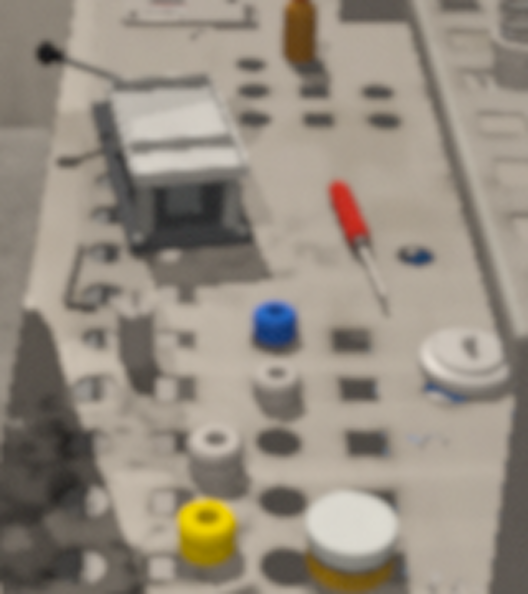

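Crop readings: the two grey rings sit at (281,209) and (471,317), the pin shoulder at (183,447) (crop 1). The tray rim corners are (207,193), (555,135), (597,328) and (238,385), and the knob is (136,503) (crop 0).

```bash
python3 - <<'E'
from h import *
from scipy.optimize import least_squares
d=load('top0');s=load('side0')
f=lambda x,y,k,u0,v0:((x+.5)/k-.5+u0,(y+.5)/k-.5+v0)
c0=lambda x,y:f(x,y,5,165,180); c1=lambda x,y:f(x,y,6,310,170); c2=lambda x,y:f(x,y,3.3,220,180)
R=cv2.Rodrigues(d['rvec'])[0]; print('viewdir',R[2])
for n,p,z in(('A',(281,209),25),('B',(471,317),30),('pin',(183,447),60),('blue',(102,200),25),('yel',(648,334),30),('tin',(696,121),44)):
    print(n,px2w(d,*c1(*p),z))
for n,p,z in(('A',(277,374),25),('B',(214,441),30),('yel',(207,517),30),('pin',(138,300),68),('blue',(275,311),25)): print('side',n,px2w(s,*c2(*p),z))
obs=np.array([c0(*p) for p in((207,193),(555,135),(597,328),(238,385))]+[c0(136,503)]+[c2(49,52)])
loc=np.array([[59,105],[59,-105],[-59,-105],[-59,105]])
def model(q):
    x,y,w,a=q; Rz=np.array([[np.cos(w),-np.sin(w)],[np.sin(w),np.cos(w)]]); zt=71+20*np.cos(a)+12
    P=[[*(Rz@l+[x,y]),zt] for l in loc]; k=[*(Rz@[130*np.sin(a),170]+[x,y]),40+130*np.cos(a)]
    return np.vstack([w2px(d,P+[k]),w2px(s,[k])]),k
r=least_squares(lambda q:(model(q)[0]-obs).ravel(),[330,100,.15,-1.1])
print(r.x,r.fun.round(1),'knob',model(r.x)[1])
x,y,w,a=r.x;Rz=np.array([[np.cos(w),-np.sin(w)],[np.sin(w),np.cos(w)]])
for n,l in(('hinge',(0,170)),('wide c',(0,33)),('narrow c',(0,-70)),('w+',(0,58)),('w-',(0,8))):print(n,Rz@l+[x,y])
# shelf and edge
print('edge',px2w(d,*c0(400,495),0),'shelf front bottom?',px2w(d,290,148,350),'screwdriver',px2w(d,250,177,15),px2w(d,316,169,5),'bottle',px2w(d,132,180,60))
# side overlay sizes: expected px widths
for n,q,D,z in(('A',(281,209),0,25),):pass
E
```

```text
viewdir [ 0.09440159 -0.00832605 -0.99549938]
A [ 563.84340905 -253.7033164    25.        ]
B [ 509.11862993 -350.65308521   30.        ]
pin [ 439.44633573 -198.66355065   60.        ]
blue [ 567.02619969 -161.07132911   25.        ]
yel [ 501.8024801  -441.74580376   30.        ]
tin [ 610.66065102 -463.61172433   44.        ]
side A [ 567.9659867  -259.07014377   25.        ]
side B [ 511.51932862 -356.12683918   30.        ]
side yel [ 505.10682995 -446.28119588   30.        ]
side pin [ 444.86161474 -209.42273157   68.        ]
side blue [ 570.58695931 -163.14974749   25.        ]
[ 4.71343283e+02  8.83020283e+01  1.77626902e-01 -1.08671018e+00] [ 0.1 -0.7  0.7 -0.5 -1.2  0.3 -0.1  0.5  0.7 -0.3 -0.8 -0.4] knob [np.float64(328.05259677692766), np.float64(235.29621814251792), np.float64(100.5019610275763)]
hinge [441.30525002 255.62721037]
wide c [465.51237102 120.78279895]
narrow c [483.71188535  19.40342393]
w+ [461.09501318 145.38944337]
w- [469.92972887  96.17615452]
edge [329.59468082  89.33884953   0.        ] shelf front bottom? [668.32739809 -34.23696568 350.        ] screwdriver [645.779894    78.28014464  15.        ] [ 676.32008539 -129.14984016    5.        ] bottle [623.67652188 433.78740123  60.        ]
```

The fit is consistent (residuals about 1 px, the two cameras agree to about 5 mm). The dies are near (565,-256) and (510,-353), the pin near (440,-201), and the lift at (471,88) with yaw 0.178. Next is a move calculator, then the trip to die B.

```bash
cat > plan.py <<'E'
import sys,json,numpy as np
# usage: plan.py cx,cy,cz,th  x,y,z,th ...  -> rows relative to first (commanded) pose: [dx,dy,dz cm],turn
P=[np.array(eval('['+a+']'),float) for a in sys.argv[1:]]
x,y,z,t=P[0]
for p in P[1:]:
    d=p-P[0]; a=np.cos(t)*d[0]+np.sin(t)*d[1]; b=np.sin(t)*d[0]-np.cos(t)*d[1]
    print([[round(a/10,2),round(b/10,2),round(-d[2]/10,2)],round(-d[3]/(np.pi/30),2)])
E
python3 plan.py 225.4,-529,205.1,.403 510.5,-353,120,.403 510.5,-353,4,.403
```

```text
[[np.float64(33.13), np.float64(-5.01), np.float64(8.51)], np.float64(-0.0)]
[[np.float64(33.13), np.float64(-5.01), np.float64(20.11)], np.float64(-0.0)]
```

Emit:
jog_arm --increments '[[[8,-1.2,2],0,8.8],[[12,-1.8,4],0,8.8],[[16,-2.4,6],0,8.8],[[20,-3,8],0,8.8],[[24,-3.6,8.5],0,8.8],[[28,-4.2,8.5],0,8.8],[[32,-4.8,8.5],0,8.8],[[33.1,-5,8.5],0,8.8],[[33.1,-5,8.5],0,8.8],[[33.1,-5,8.5],0,8.8],[[33.1,-5,8.5],0,8.8]]' --grip_force 30

```text
t: 1.2
eef_pos: [508.9, -354.4, 120.0]
tool_rot: [-0.0, 0.98, 0.199, -0.0]
ft_force: [-0.8, -0.1, 0.5]
gripper_width: 1.001
```

Emit:
jog_arm --increments '[[[0,0,4],0,8.8],[[0,0,7],0,8.8],[[0,0,9],0,8.8],[[0,0,10.5],0,8.8],[[0,0,11.5],0,8.8],[[0,0,11.5],0,8.8],[[0,0,11.5],0,4],[[0,0,11.5],0,4],[[0,0,11.5],0,4],[[0,0,11.5],0,4],[[0,0,11.5],0,4],[[0,0,11.5],0,4],[[0,0,11.5],0,4],[[0,0,11.5],0,4]]'

```text
t: 2.6
eef_pos: [510.3, -353.2, 5.1]
tool_rot: [-0.0, 0.98, 0.2, -0.0]
ft_force: [-0.9, 0.2, -0.3]
gripper_width: 0.453
```

```bash
python3 - <<'E'
from h import *
d=snap('top','t1');s=snap('side','s1')
a=cv2.resize(d['image'][150:290,290:450],(640,560),interpolation=cv2.INTER_CUBIC)
print(w2px(s,[[510,-353,5]]),w2px(d,[[510,-353,5]]))
b=cv2.resize(s['image'][230:370,200:360],None,fx=4,fy=4,interpolation=cv2.INTER_CUBIC)
cv2.imwrite('pics/m1.png',b)
E
```

```text
[[283.77069985 319.73494787]] [[387.00495549 222.66831617]]
```

View pics/m1.png

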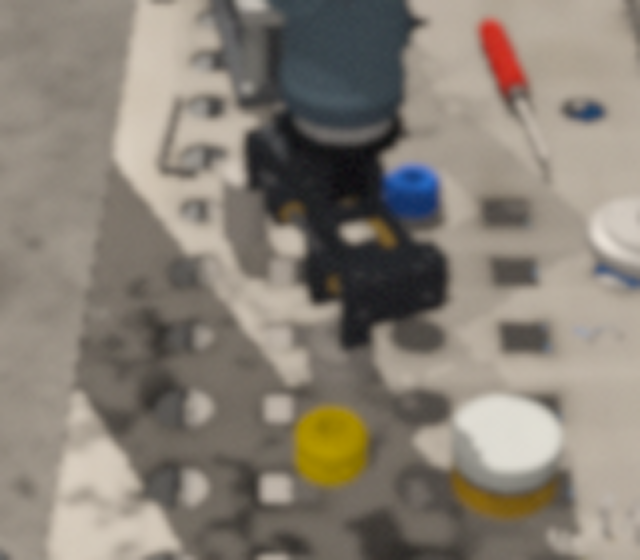

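The finger covers the die at crop (335,350), so it does look as if the die is between the jaws. I'll command full closing to see where the fingers stop.

Emit:
jog_arm --increments '[[[0,0,0],0,1],[[0,0,0],0,1],[[0,0,0],0,1],[[0,0,0],0,1],[[0,0,0],0,1]]' --grip_force 40

```text
t: 3.2
eef_pos: [510.3, -353.2, 5.1]
tool_rot: [-0.0, 0.98, 0.2, -0.0]
ft_force: [-0.5, 0.1, 0.5]
gripper_width: 0.116
```

Nothing is held: the fingers went past it. I'll open, lift and look again.

Emit:
jog_arm --increments '[[[0,0,0],0,8.8],[[0,0,0],0,8.8],[[0,0,0],0,8.8],[[0,0,0],0,8.8],[[0,0,0],0,8.8],[[0,0,0],0,8.8],[[0,0,0],0,8.8],[[0,0,0],0,8.8],[[0,0,0],0,8.8],[[0,0,0],0,8.8],[[0,0,0],0,8.8],[[0,0,-4],0,8.8],[[0,0,-8],0,8.8],[[0,0,-11.5],0,8.8],[[0,0,-11.5],0,8.8],[[0,0,-11.5],0,8.8]]'

```text
t: 4.8
eef_pos: [510.8, -353.7, 121.2]
tool_rot: [0.001, 0.98, 0.2, 0.001]
ft_force: [-1.3, -0.5, -0.4]
gripper_width: 0.997
```

```bash
python3 - <<'E'
from h import *
d=snap('top','t2');s=snap('side','s2')
b=cv2.resize(s['image'][230:360,210:330],None,fx=4,fy=4,interpolation=cv2.INTER_CUBIC)
a=cv2.resize(d['image'][170:300,330:410],(320,520),interpolation=cv2.INTER_CUBIC)
cv2.imwrite('pics/m2.png',np.hstack([b,a]))
E
```

```text
(no output)
```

View pics/m2.png

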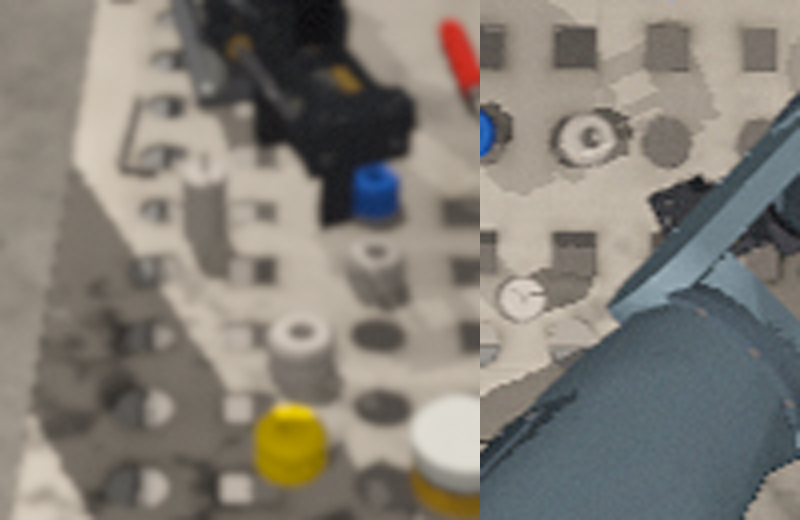

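```bash
python3 - <<'E'
from h import *
d=load('t2');s=load('s2')
print('die now side',px2w(s,285.0,313.2,30))
for z in(121,):
  for o in(-55,0,55):
    print(o,w2px(s,[[511+.39*o,-354-.92*o,z]]))
s=load('s1')
for o in(-20,0,20,40): print('s1',o,(w2px(s,[[510.3+.39*o,-353.2-.92*o,5]])-[200,230])*4)
print(bot.sense()['eef_pos'],bot.sense()['joint_pos'])
E
```

```text
die now side [ 512.87745967 -355.74896133   30.        ]
-55 [[276.77536214 274.22585558]]
0 [[284.90561833 285.42240277]]
55 [[293.63129733 297.4389339 ]]
s1 -20 [[323.9909727  341.51348648]]
s1 0 [[335.52419656 359.13526576]]
s1 20 [[347.34471037 377.1959995 ]]
s1 40 [[359.46338401 395.71229593]]
[ 509.55083014 -352.51165279  118.69998349] [-7.96463788e-01  3.64947312e-01  1.56076999e+00 -5.61795522e-05
  1.21822284e+00  3.71563681e-01]
```

The fingertip in the side view shows about 10 px above where the reported pose predicts, so the reported height and the picture disagree. I'll check on an enlarged view with the prediction drawn in.

```bash
python3 - <<'E'
from h import *
def crop(f,u0,v0,w,h,k,pts,wire=True):
    d=load(f);im=cv2.resize(d['image'][v0:v0+h,u0:u0+w],None,fx=k,fy=k,interpolation=cv2.INTER_CUBIC)
    for p in w2px(d,pts): cv2.circle(im,tuple(int(v) for v in (p-[u0,v0]+.5)*k),3,(0,0,255),-1)
    return im
c=np.array([510.3,-353.2,5]);j=np.array([.392,-.92,0])
c2=np.array([510.5,-353.5,120])
a=crop('s1',235,245,80,90,5,[c,c-20*j,c+20*j]); b=crop('s2',235,225,80,90,5,[c2,c2+44*j,c2-44*j])
e=crop('t2',355,175,80,90,5,[c2,c2+44*j,c2-44*j])
g=crop('t1',355,175,80,90,5,[c,c+20*j,c-20*j])
cv2.imwrite('pics/m3.png',cv2.resize(np.vstack([np.hstack([a,b]),np.hstack([g,e])]),(560,600*1050//1050)) if 0 else np.hstack([a,b])[:600])
cv2.imwrite('pics/m4.png',np.hstack([g,e]))
E
```

```text
(no output)
```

View pics/m3.png

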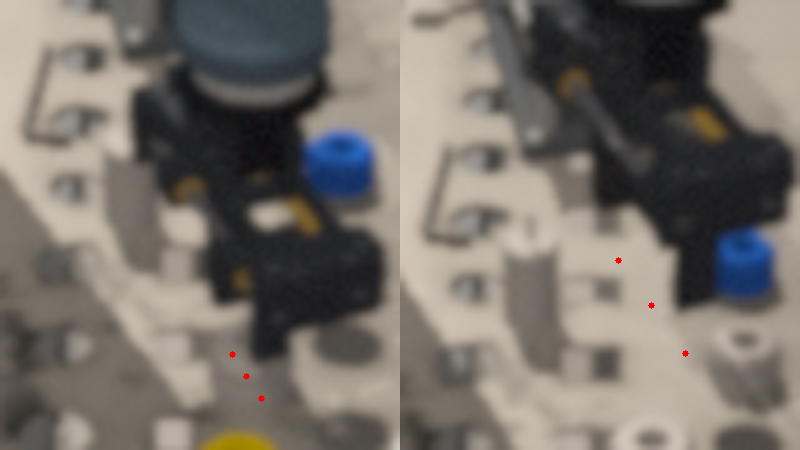

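View pics/m4.png

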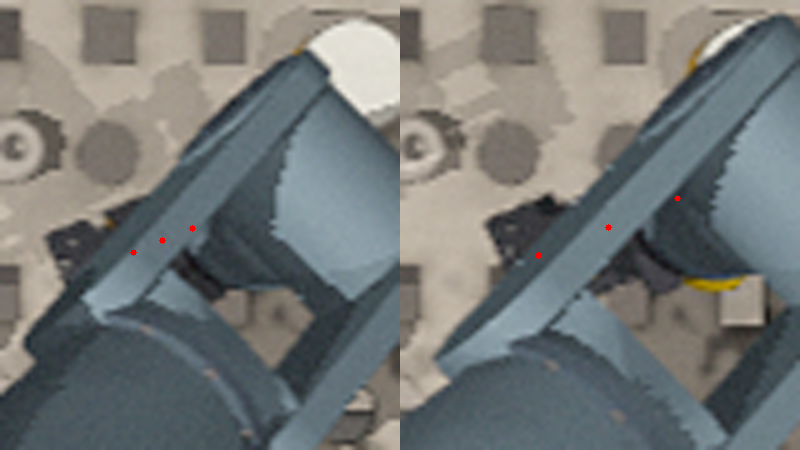

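```bash
python3 - <<'E'
from h import *
i=np.array([.92,.392,0]);j=np.array([.392,-.92,0]);u=np.array([0,0,1])
def show(off):
  print(off)
  for nm,c,A,B in(('s1/t1',np.array([510.3,-353.2,5])+off,('s1',235,245),('t1',355,175)),('s2/t2',np.array([509.9,-353,120])+off,('s2',235,225),('t2',355,175))):
    near=[c+93*j+37*k*i+64*u for k in(-1,1)]; far=[c-93*j+37*k*i+64*u for k in(-1,1)]
    tip=[c+(38 if nm[0:2]=='s1' and nm[:5]=='s1/t1' else 61)*j]
    print(nm,'side near-bot',((w2px(load(A[0]),near)-A[1:])*5).round().tolist(),'tip',((w2px(load(A[0]),tip)-A[1:])*5).round().tolist(),'top far-bot',((w2px(load(B[0]),far)-B[1:])*5).round().tolist())
for o in([0,0,0],[0,0,40],[15,35,0],[8,18,20]): show(np.array(o))
E
```

```text
[0 0 0]
s1/t1 side near-bot [[254.0, 406.0], [386.0, 369.0]] tip [[273.0, 417.0]] top far-bot [[67.0, 347.0], [18.0, 232.0]]
s2/t2 side near-bot [[257.0, 319.0], [396.0, 284.0]] tip [[296.0, 369.0]] top far-bot [[106.0, 343.0], [53.0, 219.0]]
[ 0  0 40]
s1/t1 side near-bot [[255.0, 343.0], [390.0, 306.0]] tip [[275.0, 359.0]] top far-bot [[80.0, 345.0], [30.0, 228.0]]
s2/t2 side near-bot [[259.0, 249.0], [400.0, 215.0]] tip [[298.0, 305.0]] top far-bot [[121.0, 341.0], [67.0, 214.0]]
[15 35  0]
s1/t1 side near-bot [[282.0, 360.0], [411.0, 325.0]] tip [[299.0, 374.0]] top far-bot [[8.0, 321.0], [-40.0, 207.0]]
s2/t2 side near-bot [[287.0, 276.0], [422.0, 242.0]] tip [[323.0, 327.0]] top far-bot [[43.0, 315.0], [-9.0, 191.0]]
[ 8 18 20]
s1/t1 side near-bot [[270.0, 351.0], [402.0, 315.0]] tip [[288.0, 366.0]] top far-bot [[43.0, 332.0], [-6.0, 216.0]]
s2/t2 side near-bot [[274.0, 262.0], [412.0, 229.0]] tip [[312.0, 316.0]] top far-bot [[80.0, 327.0], [27.0, 201.0]]
```

Both views agree: the gripper really is about 40 mm higher than the reported TCP, with x and y about right, and it closed above the 30 mm die. The calibration isn't to blame, since the bench objects fit. I'll go by the pictures and touch, descending below reported zero in steps while watching the force.

Emit:
jog_arm --increments '[[[0,0,4],0,8.8],[[0,0,8],0,8.8],[[0,0,11],0,8.8],[[0,0,12],0,8.8],[[0,0,12.5],0,8.8],[[0,0,13],0,8.8],[[0,0,13.5],0,8.8],[[0,0,13.5],0,8.8]]'

```text
t: 5.7
eef_pos: [510.7, -353.6, -14.3]
tool_rot: [0.0, 0.98, 0.2, 0.0]
ft_force: [0.0, 0.4, -0.5]
gripper_width: 0.995
```

```bash
python3 - <<'E'
from h import *
s=snap('side','s3');x=bot.sense();print(x['eef_pos'],x['ft_force'])
cv2.imwrite('pics/m5.png',cv2.resize(s['image'][255:345,235:325],(630,600) if 0 else (600,600),interpolation=cv2.INTER_CUBIC))
E
```

```text
[ 510.77456291 -353.66100837  -14.08293263] [-0.22722245 -0.04844538 -0.35236616]
```

View pics/m5.png

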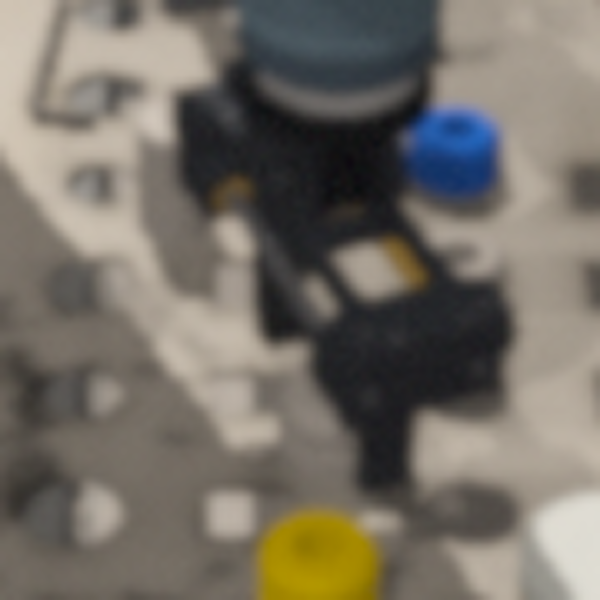

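The near fingertip is at px (292.7,327.7). There was no contact at reported z = -14, which confirms the offset. I'll solve for the true height.

```bash
python3 - <<'E'
from h import *
for f,c,o,px in(('s3',[510.8,-353.6],55,(292.7,327.7)),('s2',[510,-353],55,(235+290/5,225+303/5)),('s1',[510.3,-353.2],22,(235+268/5,245+355/5))):
  for z in(5,15,25,35,45,155,165): print(f,z,w2px(load(f),[[c[0]+.392*o,c[1]-.92*o,z]]).round(1),px)
E
```

```text
s3 5 [[292.4 332.6]] (292.7, 327.7)
s3 15 [[292.5 329.7]] (292.7, 327.7)
s3 25 [[292.6 326.7]] (292.7, 327.7)
s3 35 [[292.7 323.8]] (292.7, 327.7)
s3 45 [[292.8 320.8]] (292.7, 327.7)
s3 155 [[294.  286.4]] (292.7, 327.7)
s3 165 [[294.1 283.1]] (292.7, 327.7)
s2 5 [[292.1 332.4]] (293.0, 285.6)
s2 15 [[292.2 329.5]] (293.0, 285.6)
s2 25 [[292.3 326.6]] (293.0, 285.6)
s2 35 [[292.4 323.6]] (293.0, 285.6)
s2 45 [[292.5 320.6]] (293.0, 285.6)
s2 155 [[293.6 286.3]] (293.0, 285.6)
s2 165 [[293.7 283. ]] (293.0, 285.6)
s1 5 [[287.2 324.8]] (288.6, 316.0)
s1 15 [[287.2 321.9]] (288.6, 316.0)
s1 25 [[287.3 319. ]] (288.6, 316.0)
s1 35 [[287.4 316. ]] (288.6, 316.0)
s1 45 [[287.5 313.1]] (288.6, 316.0)
s1 155 [[288.3 279.1]] (288.6, 316.0)
s1 165 [[288.4 275.9]] (288.6, 316.0)
```

The true tip height is about reported + 35 mm (three frames: 30 to 37). I'll descend 14 mm more and close.

Emit:
jog_arm --increments '[[[0,0,0.5],0,8.8],[[0,0,0.9],0,8.8],[[0,0,1.2],0,8.8],[[0,0,1.4],0,8.8],[[0,0,1.4],0,8.8]]'

```text
t: 6.25
eef_pos: [510.1, -353.0, -29.4]
tool_rot: [-0.0, 0.98, 0.2, -0.0]
ft_force: [-0.6, -0.0, -0.7]
gripper_width: 0.998
```

Emit:
jog_arm --increments '[[[0,0,0],0,2],[[0,0,0],0,2],[[0,0,0],0,2],[[0,0,0],0,2],[[0,0,0],0,2],[[0,0,0],0,2],[[0,0,0],0,2],[[0,0,0],0,2],[[0,0,0],0,2],[[0,0,0],0,2],[[0,0,0],0,2]]' --grip_force 40

```text
t: 7.35
eef_pos: [510.4, -353.3, -28.8]
tool_rot: [0.0, 0.98, 0.2, 0.0]
ft_force: [-0.0, 0.2, 0.8]
gripper_width: 0.511
```

The width is 45 mm, between 43 and 47, so it may be on the bevel. I'll open slightly, go lower and regrip.

Emit:
jog_arm --increments '[[[0,0,0],0,6],[[0,0,0],0,6],[[0,0,0],0,6],[[0,0,0.3],0,6],[[0,0,0.6],0,6],[[0,0,0.6],0,6]]'

```text
t: 7.95
eef_pos: [510.5, -353.4, -33.2]
tool_rot: [-0.0, 0.98, 0.2, -0.0]
ft_force: [-5.4, 5.1, 15.1]
gripper_width: 0.685
```

Emit:
jog_arm --increments '[[[0,0,0],0,2],[[0,0,0],0,2],[[0,0,0],0,2],[[0,0,0],0,2],[[0,0,0],0,2],[[0,0,0],0,2]]'

```text
t: 8.55
eef_pos: [511.1, -353.4, -33.2]
tool_rot: [0.0, 0.98, 0.2, 0.0]
ft_force: [-3.0, 4.8, 13.6]
gripper_width: 0.514
```

It touched the bench at reported z = -33, so the z offset is about 33 mm, and the width is again 45 mm, so this is the large die gripped at its base. I'll lift it and carry it to the tray.

```bash
python3 plan.py 510.2,-353,-34.9,.403 510.2,-353,97,.403 460.6,148.3,97,1.749
```

```text
[[np.float64(0.0), np.float64(0.0), np.float64(-13.19)], np.float64(-0.0)]
[[np.float64(15.1), np.float64(-48.06), np.float64(-13.19)], np.float64(-12.85)]
```

Emit:
jog_arm --increments '[[[0,0,-2],0,2],[[0,0,-5],0,2],[[0,0,-9],0,2],[[0,0,-13.2],0,2],[[0,0,-13.2],0,2],[[0,0,-13.2],0,2]]'

```text
t: 9.15
eef_pos: [510.4, -353.3, 97.3]
tool_rot: [0.0, 0.98, 0.2, 0.0]
ft_force: [-1.4, 0.5, -4.0]
gripper_width: 0.512
```

Force is -4 N, which fits holding the 0.33 kg die.

Emit:
jog_arm --increments '[[[1,-3,0],-0.8,2],[[2.5,-7,0],-2,2],[[3.7,-11,0],-3,2],[[4.8,-15,0],-4,2],[[6,-19,0],-5.2,2],[[7.2,-23,0],-6.4,2],[[8.5,-27,0],-7.5,2],[[9.8,-31,0],-8.6,2],[[11,-35,0],-9.6,2],[[12.2,-39,0],-10.6,2],[[13.5,-43,0],-11.6,2],[[14.5,-46.2,0],-12.4,2],[[15.1,-48.1,0],-12.85,2],[[15.1,-48.1,0],-12.85,2],[[15.1,-48.1,0],-12.85,2],[[15.1,-48.1,0],-12.85,2],[[15.1,-48.1,0],-12.85,2]]'

```text
t: 10.85
eef_pos: [460.5, 147.4, 96.6]
tool_rot: [-0.0, 0.642, 0.766, -0.0]
ft_force: [0.3, -0.0, -3.2]
gripper_width: 0.509
```

```bash
python3 - <<'E'
from h import *
s=snap('side','s4');d=snap('top','t4');x=bot.sense();print(x['eef_pos'],x['tool_rot'],x['ft_force'])
a=cv2.resize(s['image'][150:260,220:330],(440,440),interpolation=cv2.INTER_CUBIC)
b=cv2.resize(d['image'][185:275,175:295],(587,440),interpolation=cv2.INTER_CUBIC)
cv2.imwrite('pics/m6.png',cv2.resize(np.hstack([a,b]),(800,343)))
E
```

```text
[460.80512167 147.60101549  96.95130383] [-6.17619270e-05  6.42247170e-01  7.66497588e-01 -1.28391186e-04] [ 0.81665151  0.07056939 -3.0697286 ]
```

View pics/m6.png

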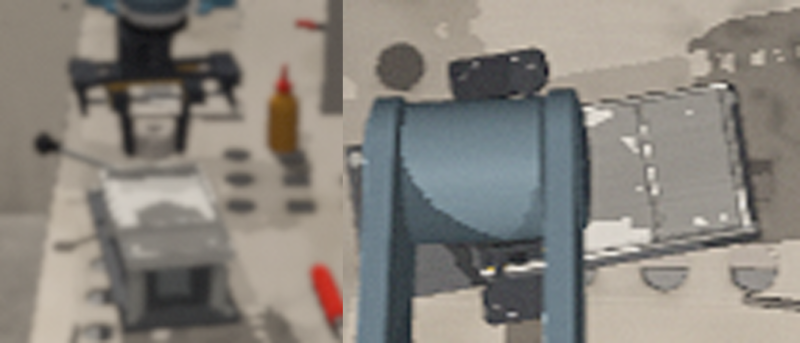

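The die hangs between the fingers at about px (270.4,193.3), over the wide bay. I'll compare that with the prediction.

```bash
python3 - <<'E'
from h import *
s=load('s4')
for z in(115,130,145,160): print(z,w2px(s,[[460.6,147.5,z]]).round(1))
E
```

```text
115 [[269.  202.3]]
130 [[269.  198.5]]
145 [[269.  194.7]]
160 [[269.  190.8]]
```

It agrees. Lower by 4.8 cm and release with a small opening.

Emit:
jog_arm --increments '[[[0,0,1.5],0,2],[[0,0,3],0,2],[[0,0,4],0,2],[[0,0,4.4],0,2],[[0,0,4.7],0,2],[[0,0,4.7],0,2],[[0,0,4.7],0,2]]'

```text
t: 11.65
eef_pos: [461.2, 148.5, 50.6]
tool_rot: [0.0, 0.642, 0.767, 0.0]
ft_force: [1.3, 0.2, -2.8]
gripper_width: 0.514
```

Not yet touching. I'll lower it in small steps until the force drops.

Emit:
jog_arm --increments '[[[0,0,0.1],0,2],[[0,0,0.2],0,2],[[0,0,0.3],0,2],[[0,0,0.3],0,2]]'

```text
t: 12.05
eef_pos: [460.6, 148.5, 47.0]
tool_rot: [-0.0, 0.642, 0.767, -0.0]
ft_force: [0.4, 0.5, -2.5]
gripper_width: 0.511
```

Emit:
jog_arm --increments '[[[0,0,0.1],0,2],[[0,0,0.2],0,2],[[0,0,0.2],0,2]]'

```text
t: 12.35
eef_pos: [460.8, 148.5, 45.2]
tool_rot: [0.0, 0.642, 0.767, 0.0]
ft_force: [0.0, -0.1, -1.0]
gripper_width: 0.514
```

Contact. Release with 6 cm opening, then lift.

Emit:
jog_arm --increments '[[[0,0,0],0,5.7],[[0,0,0],0,5.7],[[0,0,0],0,5.7],[[0,0,-0.5],0,5.7],[[0,0,-1.5],0,5.7],[[0,0,-3],0,5.7],[[0,0,-5.5],0,5.7],[[0,0,-5.5],0,8.8],[[0,0,-5.5],0,8.8]]'

```text
t: 13.25
eef_pos: [461.4, 148.5, 101.0]
tool_rot: [0.001, 0.642, 0.767, 0.001]
ft_force: [1.1, -0.3, -0.1]
gripper_width: 0.803
```

```bash
python3 - <<'E'
from h import *
x=bot.sense();print(x['eef_pos'],x['ft_force'])
E
python3 plan.py 460.6,148.3,100,1.749 565.5,-256,87,.403 565.5,-256,-29.5,.403
```

```text
[461.39211154 148.51109648 101.03581476] [ 1.08472415 -0.25318262 -0.12125723]
[[np.float64(-41.65), np.float64(3.16), np.float64(1.3)], np.float64(12.85)]
[[np.float64(-41.65), np.float64(3.16), np.float64(12.95)], np.float64(12.85)]
```

Emit:
jog_arm --increments '[[[-3,0.2,0],1,8.8],[[-7,0.5,0],2.2,8.8],[[-11,0.8,0],3.4,8.8],[[-15,1.1,0],4.6,8.8],[[-19,1.4,0],5.8,8.8],[[-23,1.7,0],7,8.8],[[-27,2,0],8.2,8.8],[[-31,2.3,0],9.4,8.8],[[-35,2.6,0.5],10.6,8.8],[[-38.5,2.9,1],11.8,8.8],[[-41,3.1,1.3],12.6,8.8],[[-41.65,3.15,1.3],12.85,8.8],[[-41.65,3.15,1.3],12.85,8.8],[[-41.65,3.15,1.3],12.85,8.8],[[-41.65,3.15,1.3],12.85,8.8]]'

```text
t: 14.75
eef_pos: [565.1, -254.3, 87.0]
tool_rot: [-0.0, 0.98, 0.201, -0.0]
ft_force: [-0.5, -0.2, -0.3]
gripper_width: 1.0
```

```bash
python3 - <<'E'
from h import *
x=bot.sense();print(x['eef_pos'],x['tool_rot'])
d=snap('top','t5')
# large die on tray: grey top, check circle of its top at expected px
e=w2px(d,[[460.6,148.3,110]])[0];print('expected die top px',e)
g=cv2.resize(d['image'][205:255,190:290],None,fx=8,fy=8,interpolation=cv2.INTER_CUBIC)
cv2.imwrite('pics/m7.png',g)
c=cv2.HoughCircles(cv2.cvtColor(g,cv2.COLOR_BGR2GRAY),cv2.HOUGH_GRADIENT,1,40,param1=80,param2=25,minRadius=35,maxRadius=75)
print(None if c is None else [(190+a/8,205+b/8,r/8) for a,b,r in c[0][:5]])
E
```

```text
[ 565.07879259 -254.34780613   87.02734062] [-3.42878304e-04  9.79546629e-01  2.01216937e-01 -1.69955738e-04]
expected die top px [223.32967702 234.56969751]
None
```

Going down for the small die.

Emit:
jog_arm --increments '[[[0,0,3],0,8.8],[[0,0,6],0,8.8],[[0,0,9],0,8.8],[[0,0,10.5],0,8.8],[[0,0,11.4],0,8.8],[[0,0,11.7],0,8.8],[[0,0,11.7],0,8.8],[[0,0,11.7],0,2],[[0,0,11.7],0,2],[[0,0,11.7],0,2],[[0,0,11.7],0,2],[[0,0,11.7],0,2],[[0,0,11.7],0,2],[[0,0,11.7],0,2],[[0,0,11.7],0,2],[[0,0,11.7],0,2],[[0,0,11.7],0,2],[[0,0,11.7],0,2]]'

```text
t: 16.6
eef_pos: [565.4, -256.1, -29.8]
tool_rot: [0.0, 0.98, 0.2, 0.0]
ft_force: [-1.0, -1.3, 1.2]
gripper_width: 0.466
```

```bash
python3 plan.py 565.5,-256,-30,.403 470.4,93.2,100,1.749
```

```text
[[np.float64(4.95), np.float64(-35.85), np.float64(-13.0)], np.float64(-12.85)]
```

41 mm against 45 mm, both 2 mm under nominal, so the identities are confirmed. Lift and carry.

Emit:
jog_arm --increments '[[[0,0,-2],0,2],[[0,0,-5],0,2],[[0,0,-9],0,2],[[0,0,-13],0,2],[[0.5,-3,-13],-1.1,2],[[1,-7,-13],-2.4,2],[[1.5,-11,-13],-3.8,2],[[2,-15,-13],-5.2,2],[[2.6,-19,-13],-6.6,2],[[3.2,-23,-13],-8,2],[[3.7,-27,-13],-9.4,2],[[4.3,-31,-13],-10.8,2],[[4.7,-34.5,-13],-12.2,2],[[4.95,-35.85,-13],-12.85,2],[[4.95,-35.85,-13],-12.85,2],[[4.95,-35.85,-13],-12.85,2],[[4.95,-35.85,-13],-12.85,2]]'

```text
t: 18.3
eef_pos: [470.5, 92.5, 100.0]
tool_rot: [-0.0, 0.642, 0.766, -0.0]
ft_force: [0.1, 0.0, -1.7]
gripper_width: 0.464
```

Emit:
jog_arm --increments '[[[0,0,1.5],0,2],[[0,0,3],0,2],[[0,0,4],0,2],[[0,0,4.6],0,2],[[0,0,4.9],0,2],[[0,0,4.9],0,2],[[0,0,4.9],0,2]]'

```text
t: 19.0
eef_pos: [470.8, 93.2, 51.6]
tool_rot: [0.0, 0.642, 0.767, 0.0]
ft_force: [-0.0, 0.2, -2.2]
gripper_width: 0.465
```

Emit:
jog_arm --increments '[[[0,0,0.1],0,2],[[0,0,0.2],0,2],[[0,0,0.3],0,2],[[0,0,0.3],0,2]]'

```text
t: 19.4
eef_pos: [470.4, 93.3, 48.2]
tool_rot: [0.0, 0.642, 0.767, 0.0]
ft_force: [-0.0, -0.4, -2.0]
gripper_width: 0.468
```

Emit:
jog_arm --increments '[[[0,0,0.1],0,2],[[0,0,0.2],0,2],[[0,0,0.2],0,2]]'

```text
t: 19.7
eef_pos: [470.4, 93.3, 46.2]
tool_rot: [0.0, 0.642, 0.767, 0.0]
ft_force: [-0.5, 0.6, -0.3]
gripper_width: 0.466
```

Emit:
jog_arm --increments '[[[0,0,0],0,5.5],[[0,0,0],0,5.5],[[0,0,0],0,5.5],[[0,0,-0.5],0,5.5],[[0,0,-1.5],0,5.5],[[0,0,-3],0,5.5],[[0,0,-5.5],0,5.5],[[0,0,-5.5],0,8.8]]'

```text
t: 20.5
eef_pos: [473.2, 93.2, 105.0]
tool_rot: [0.003, 0.642, 0.767, 0.002]
ft_force: [0.1, 0.2, 0.6]
gripper_width: 0.691
```

```bash
python3 plan.py 470.4,93.2,101,1.749 442,-199,101,1.749 442,-199,-20,1.749
```

```text
[[np.float64(-28.25), np.float64(-7.97), np.float64(-0.0)], np.float64(-0.0)]
[[np.float64(-28.25), np.float64(-7.97), np.float64(12.1)], np.float64(-0.0)]
```

Emit:
jog_arm --increments '[[[-3,-0.8,0],0,8.8],[[-7,-2,0],0,8.8],[[-11,-3.1,0],0,8.8],[[-15,-4.2,0],0,8.8],[[-19,-5.4,0],0,8.8],[[-23,-6.5,0],0,8.8],[[-26.5,-7.5,0],0,8.8],[[-28.25,-8,0],0,8.8],[[-28.25,-8,0],0,8.8],[[-28.25,-8,0],0,8.8]]'

```text
t: 21.5
eef_pos: [441.1, -198.6, 100.8]
tool_rot: [-0.0, 0.642, 0.767, 0.0]
ft_force: [-0.5, 0.5, -0.1]
gripper_width: 0.998
```

```bash
python3 - <<'E'
from h import *
d=snap('top','t6');o=load('top0');x=bot.sense();print(x['eef_pos'])
df=cv2.absdiff(d['image'],o['image']).sum(2).astype(np.uint8)
print('exp',w2px(d,[[460.6,148.3,110],[470.4,93.2,105]]).round(1))
g=cv2.resize(d['image'][190:275,175:315],None,fx=5.7,fy=5.7,interpolation=cv2.INTER_CUBIC);cv2.imwrite('pics/m8.png',g)
E
```

```text
[ 441.24344154 -198.05582554  100.8246323 ]
exp [[223.3 234.6]
 [242.4 231.6]]
```

View pics/m8.png

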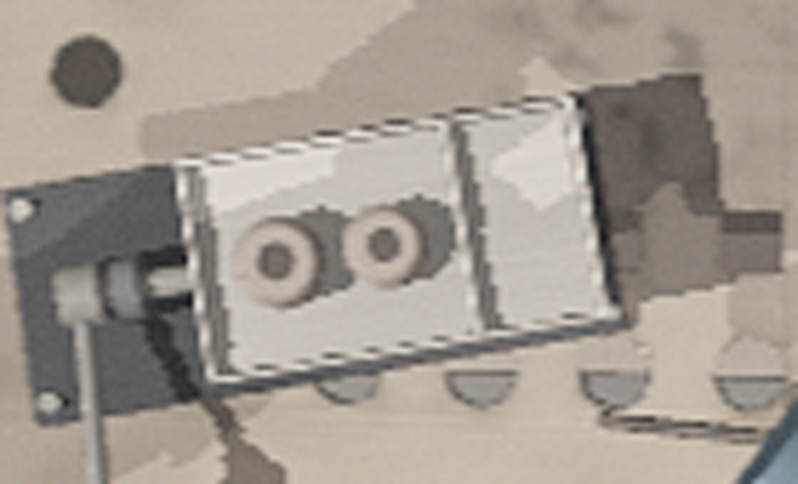

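Both dies stand flat in the wide bay, at crop (277,262) and (382,244), within about 1 px of plan. Now the pin.

Emit:
jog_arm --increments '[[[0,0,3],0,8.8],[[0,0,6],0,8.8],[[0,0,9],0,8.8],[[0,0,11],0,8.8],[[0,0,12.1],0,8.8],[[0,0,12.1],0,8.8],[[0,0,12.1],0,1.5],[[0,0,12.1],0,1.5],[[0,0,12.1],0,1.5],[[0,0,12.1],0,1.5],[[0,0,12.1],0,1.5],[[0,0,12.1],0,1.5],[[0,0,12.1],0,1.5],[[0,0,12.1],0,1.5],[[0,0,12.1],0,1.5],[[0,0,12.1],0,1.5],[[0,0,12.1],0,1.5],[[0,0,12.1],0,1.5]]'

```text
t: 23.35
eef_pos: [441.6, -199.0, -19.8]
tool_rot: [0.0, 0.642, 0.767, 0.0]
ft_force: [-0.5, 0.3, 0.8]
gripper_width: 0.369
```

```bash
python3 plan.py 442,-199,-20,1.749 483.7,19.4,120,1.749
```

```text
[[np.float64(20.75), np.float64(7.98), np.float64(-14.0)], np.float64(-0.0)]
```

Emit:
jog_arm --increments '[[[0,0,-2],0,1.5],[[0,0,-5],0,1.5],[[0,0,-9],0,1.5],[[0,0,-13],0,1.5],[[1,0.4,-14],0,1.5],[[4,1.5,-14],0,1.5],[[8,3.1,-14],0,1.5],[[12,4.6,-14],0,1.5],[[16,6.2,-14],0,1.5],[[19,7.3,-14],0,1.5],[[20.75,8,-14],0,1.5],[[20.75,8,-14],0,1.5],[[20.75,8,-14],0,1.5],[[20.75,8,-14],0,1.5]]'

```text
t: 24.75
eef_pos: [482.8, 18.9, 119.2]
tool_rot: [-0.001, 0.642, 0.767, -0.001]
ft_force: [-0.5, 0.2, -2.9]
gripper_width: 0.371
```

Emit:
jog_arm --increments '[[[0,0,2],0,1.5],[[0,0,4],0,1.5],[[0,0,5],0,1.5],[[0,0,5.5],0,1.5],[[0,0,5.7],0,1.5],[[0,0,5.7],0,1.5],[[0,0,5.7],0,1.5]]'

```text
t: 25.45
eef_pos: [484.2, 19.3, 63.8]
tool_rot: [0.001, 0.642, 0.767, 0.0]
ft_force: [-0.1, -0.2, -2.0]
gripper_width: 0.372
```

Emit:
jog_arm --increments '[[[0,0,0.1],0,1.5],[[0,0,0.2],0,1.5],[[0,0,0.3],0,1.5],[[0,0,0.3],0,1.5]]'

```text
t: 25.85
eef_pos: [483.4, 19.5, 60.0]
tool_rot: [-0.0, 0.642, 0.767, -0.0]
ft_force: [0.5, 0.1, -3.0]
gripper_width: 0.375
```

Emit:
jog_arm --increments '[[[0,0,0.1],0,1.5],[[0,0,0.2],0,1.5],[[0,0,0.2],0,1.5]]'

```text
t: 26.15
eef_pos: [483.4, 19.5, 57.9]
tool_rot: [-0.0, 0.642, 0.767, -0.0]
ft_force: [-0.1, -0.1, -3.1]
gripper_width: 0.375
```

Emit:
jog_arm --increments '[[[0,0,0.1],0,1.5],[[0,0,0.15],0,1.5],[[0,0,0.15],0,1.5]]'

```text
t: 26.45
eef_pos: [483.5, 19.5, 56.5]
tool_rot: [-0.0, 0.642, 0.767, -0.0]
ft_force: [-0.1, 0.2, -3.1]
gripper_width: 0.372
```

Emit:
jog_arm --increments '[[[0,0,0.1],0,1.5],[[0,0,0.15],0,1.5],[[0,0,0.15],0,1.5]]'

```text
t: 26.75
eef_pos: [483.7, 19.5, 55.1]
tool_rot: [0.0, 0.642, 0.767, 0.0]
ft_force: [-0.6, 0.4, -2.6]
gripper_width: 0.371
```

Emit:
jog_arm --increments '[[[0,0,0.1],0,1.5],[[0,0,0.15],0,1.5],[[0,0,0.15],0,1.5]]'

```text
t: 27.05
eef_pos: [483.7, 19.4, 53.9]
tool_rot: [0.0, 0.642, 0.767, 0.0]
ft_force: [-1.3, -0.4, 1.4]
gripper_width: 0.371
```

Contact. Release and rise clear.

Emit:
jog_arm --increments '[[[0,0,0],0,6],[[0,0,0],0,6],[[0,0,0],0,6],[[0,0,0],0,6],[[0,0,-1],0,6],[[0,0,-3],0,6],[[0,0,-6],0,6],[[0,0,-10],0,6],[[0,0,-12],0,6],[[0,0,-12],0,6]]'

```text
t: 28.05
eef_pos: [486.1, 19.0, 177.8]
tool_rot: [0.003, 0.642, 0.767, 0.002]
ft_force: [0.4, -0.7, 0.2]
gripper_width: 0.682
```

```bash
python3 - <<'E'
from h import *
from scipy.optimize import least_squares
d=snap('top','t7');s=snap('side','s7')
# knob: darkest blob near expected
for n,f,z in(('top',d,100),('side',s,100)):
    e=w2px(f,[[326,235,97]])[0].astype(int);im=f['image'][e[1]-14:e[1]+15,e[0]-14:e[0]+15]
    m=(im.max(2)<60).astype(np.uint8);nn,l,st,c=cv2.connectedComponentsWithStats(m)
    print(n,e,[(st[k,4],(c[k]+e-14).round(1).tolist()) for k in range(1,nn) if st[k,4]>5])
e=np.array([192,281])
x=bot.sense();print(x['eef_pos'],x['joint_pos'])
E
```

```text
top [192 280] [(np.int32(64), [193.5, 282.2])]
side [233 195] [(np.int32(21), [232.4, 201.4])]
[483.55909605  19.46041485 173.75713145] [-2.05634928e-01  5.43386505e-03  1.86329620e+00 -3.71679440e-05
  1.27204841e+00 -3.83308339e-01]
```

```bash
python3 - <<'E'
from h import *
d=load('t7');s=load('s7')
w=.1776;Rz=np.array([[np.cos(w),-np.sin(w)],[np.sin(w),np.cos(w)]])
for a in(-1.0,-1.087,-1.15,-1.2,-1.25,-1.3):
    k=[*(Rz@[130*np.sin(a),170]+[471.3,88.3]),40+130*np.cos(a)]
    print(a,np.round(k,1),w2px(d,[k]).round(1),w2px(s,[k]).round(1),'floor',71+20*np.cos(a))
f=s['image'];print(f[188:210,224:242].max(2))
E
```

```text
-1.0 [333.6 236.3 110.2] [[191.7 278.1]] [[235.2 192.5]] floor 81.8060461173628
-1.087 [328.  235.3 100.5] [[192.5 279.9]] [[233.7 195. ]] floor 80.3028632489248
-1.15 [324.5 234.7  93.1] [[193.1 281. ]] [[232.8 196.8]] floor 79.16974881768314
-1.2 [322.  234.2  87.1] [[193.5 281.8]] [[232.2 198.3]] floor 78.24715508953348
-1.25 [319.8 233.8  81. ] [[193.9 282.4]] [[231.7 199.8]] floor 77.30644724790537
-1.3 [318.  233.5  74.8] [[194.3 283. ]] [[231.2 201.4]] floor 76.34997657249174
[[137 138 137 140 140 139 138 137 138 139 139 140 139 140 141 138 138 146]
 [137 137 138 139 139 139 139 138 137 138 139 139 139 140 139 136 135 142]
 [137 136 137 137 138 139 138 139 138 139 139 139 139 140 139 137 134 143]
 [135 135 136 138 139 139 139 138 139 138 139 139 139 139 140 138 139 150]
 [136 135 136 136 138 138 139 138 139 140 138 139 138 139 139 141 147 158]
 [134 134 134 137 137 139 138 139 139 138 138 140 138 139 138 142 151 161]
 [134 134 136 136 137 138 138 139 138 138 140 138 139 139 137 138 147 161]
 [133 135 135 136 139 138 138 137 138 137 138 138 139 139 136 136 145 159]
 [133 134 13
[... 338 characters left out ...]
 97 118 137 153 164 170]
 [130 133 133 128 108  71  40  32  31  27  32  46  71 106 132 147 157 162]
 [131 132 131 128 113  80  45  32  25  28  29  42  62  93 118 132 138 141]
 [131 131 131 131 122 103  74  47  36  42  56  70  82  98 117 129 132 130]
 [129 129 131 133 128 121 102  82  74  78  93 106 113 123 138 151 152 148]
 [128 129 130 132 133 130 122 113 109 111 118 127 130 135 151 164 168 166]
 [128 127 129 131 132 132 131 127 127 127 128 132 133 138 152 168 174 173]
 [126 128 128 132 131 133 131 133 131 132 131 132 133 136 152 169 175 175]
 [127 129 129 130 130 133 134 132 131 132 132 133 134 136 153 169 176 176]
 [127 127 127 129 132 133 135 133 132 131 133 134 136 141 157 172 176 176]]
```

The loaded lever has sagged to about -1.28 rad, with the knob near (319,234,77), which agrees with the lower contact height of the tray floor. Next: above the knob, jaws along the lift's y.

```bash
python3 plan.py 483.7,19.4,173.5,1.749 319,233.7,173.5,3.32 319,233.7,110,3.32
```

```text
[[np.float64(24.01), np.float64(-12.41), np.float64(-0.0)], np.float64(-15.0)]
[[np.float64(24.01), np.float64(-12.41), np.float64(6.35)], np.float64(-15.0)]
```

Emit:
jog_arm --increments '[[[1.5,-0.8,0],-1,8.8],[[3.5,-1.8,0],-2.2,8.8],[[5.5,-2.8,0],-3.4,8.8],[[7.5,-3.9,0],-4.7,8.8],[[9.5,-4.9,0],-6,8.8],[[11.5,-5.9,0],-7.2,8.8],[[13.5,-7,0],-8.4,8.8],[[15.5,-8,0],-9.7,8.8],[[17.5,-9,0],-11,8.8],[[19.5,-10.1,0],-12.2,8.8],[[21.5,-11.1,0],-13.4,8.8],[[23.2,-12,0],-14.5,8.8],[[24,-12.4,2],-15,8.8],[[24,-12.4,4],-15,8.8],[[24,-12.4,6.4],-15,8.8],[[24,-12.4,6.4],-15,8.8],[[24,-12.4,6.4],-15,8.8]]'

```text
t: 29.85
eef_pos: [318.0, 233.4, 108.7]
tool_rot: [-0.002, -0.089, 0.996, -0.0]
ft_force: [-0.3, 0.6, 1.0]
gripper_width: 1.001
```

```bash
python3 - <<'E'
from h import *
d=snap('top','t8');s=snap('side','s8');x=bot.sense();print(x['eef_pos'],x['tool_rot'],x['ft_force'])
print('pin exp top',w2px(d,[[483.7,19.4,77+58]]),w2px(s,[[483.7,19.4,77],[483.7,19.4,77+58],[483.7,19.4,77+74]]))
def blobs(f,o,box,t):
    u0,v0,u1,v1=box;df=cv2.absdiff(f['image'],o['image'])[v0:v1,u0:u1].max(2)
    n,l,st,c=cv2.connectedComponentsWithStats((df>t).astype(np.uint8));print([(st[k].tolist(),(c[k]+[u0,v0]).round(1).tolist()) for k in range(1,n) if st[k,4]>20])
e=w2px(d,[[483.7,19.4,130]])[0].astype(int);blobs(d,load('t6'),(e[0]-20,e[1]-20,e[0]+20,e[1]+20),25)
g=w2px(s,[[483.7,19.4,110]])[0].astype(int);blobs(s,load('side0'),(g[0]-20,g[1]-25,g[0]+20,g[1]+20),30)
v=s['image'][g[1]-20:g[1]+18,g[0]-14:g[0]+14].mean(2).astype(int)
for r in v[::2]:print(' '.join(f'{q:3d}' for q in r[::1]))
E
```

```text
[319.50322819 233.84283217 110.19304971] [ 2.26482516e-04 -8.85985574e-02  9.96067388e-01  6.15049242e-05] [0.22951826 0.71906114 0.46928209]
pin exp top [[267.70526473 226.8462871 ]] [[275.18050613 229.53227483]
 [275.32947463 214.22810398]
 [275.37148303 209.91240091]]
[([32, 2, 8, 18, 55], [282.8, 218.4]), ([6, 4, 7, 12, 31], [255.6, 215.7]), ([15, 12, 18, 17, 103], [272.4, 225.5]), ([0, 18, 9, 15, 64], [250.8, 230.3]), ([9, 18, 8, 22, 66], [259.0, 235.6]), ([28, 35, 9, 5, 29], [279.2, 243.5])]
[([6, 8, 8, 4, 22], [264.5, 204.7]), ([8, 12, 18, 16, 196], [271.3, 214.9]), ([4, 29, 32, 8, 123], [274.7, 227.0])]
142 141 141 141 142 141 141 142 142 140 140 140 141 141 141 142 141 143 142 141 141 140 140 141 145 151 157 159
145 150 156 159 159 156 151 149 150 150 149 148 148 149 150 149 148 147 146 144 143 143 142 142 141 143 147 154
161 165 170 173 173 165 150 139 137 142 152 159 162 156 146 139 136 135 133 131 132 141 156 162 152 145 147 152
125 130 145 161 169 167 157 146 145 150 157 160 157 142 126 119 123 123 124 122 122 130 148 163 166 161 160 163
150 141 130 132 135 138 140 139 1
[... 946 characters left out ...]
 117 121 123 125 123 123 124
123 123 123 122 123 127 135 143 143 133 117 108 107 107 105 103 101  97 102 123 143 156 162 169 174 178 179 179
177 183 183 182 182 185 189 193 191 173 140 112 108 106 105 102 101  97 104 130 156 170 175 179 186 192 195 197
187 198 201 202 201 201 202 201 195 178 146 119 111 107 105 103 101  97 103 126 153 167 176 183 185 187 187 187
168 181 183 186 189 193 193 190 184 174 161 146 131 119 114 110 109 108 107 112 123 131 137 140 138 134 131 129
121 127 124 124 127 127 128 126 124 123 120 119 115 112 111 110 110 110 109 108 109 109 109 109 108 107 107 107
104 109 110 108 107 105 103 103 102 103 105 104 102 100  98  96  94  91  90  84  81  77  78  76  73  72  73  81
```

The pin column in the side view (u about 275, v 216 to 232) is upright and within about 2 px of prediction. Now grasp the knob.

Emit:
jog_arm --increments '[[[0,0,3],0,8.8],[[0,0,5.5],0,8.8],[[0,0,7.5],0,8.8],[[0,0,8.4],0,8.8],[[0,0,8.4],0,8.8],[[0,0,8.4],0,0.5],[[0,0,8.4],0,0.5],[[0,0,8.4],0,0.5],[[0,0,8.4],0,0.5],[[0,0,8.4],0,0.5],[[0,0,8.4],0,0.5],[[0,0,8.4],0,0.5],[[0,0,8.4],0,0.5],[[0,0,8.4],0,0.5],[[0,0,8.4],0,0.5],[[0,0,8.4],0,0.5],[[0,0,8.4],0,0.5],[[0,0,8.4],0,0.5],[[0,0,8.4],0,0.5]]' --grip_force 50

```text
t: 31.85
eef_pos: [318.6, 235.8, 25.7]
tool_rot: [-0.0, -0.088, 0.996, 0.002]
ft_force: [-2.0, 12.2, -1.1]
gripper_width: 0.286
```

The knob is held (25 mm). I'll ease the 12 N sideways force with +0.3 cm along tool y, and follow the arc to about -0.6 rad.

Emit:
jog_arm --increments '[[[0,0.15,0],0,0.5],[[0,0.3,0],0,0.5],[[-0.15,0.3,-0.5],0,0.5],[[-0.35,0.3,-1],0,0.5],[[-0.6,0.3,-1.6],0,0.5],[[-0.87,0.3,-2.17],0,0.5],[[-1.2,0.3,-2.75],0,0.5],[[-1.5,0.3,-3.3],0,0.5],[[-1.9,0.3,-3.85],0,0.5],[[-2.27,0.3,-4.35],0,0.5],[[-2.7,0.3,-4.85],0,0.5],[[-3.13,0.3,-5.33],0,0.5],[[-3.6,0.3,-5.8],0,0.5],[[-4.1,0.3,-6.2],0,0.5],[[-4.6,0.3,-6.6],0,0.5],[[-5.1,0.3,-7],0,0.5],[[-5.1,0.3,-7],0,0.5]]'

```text
t: 33.55
eef_pos: [370.3, 245.8, 96.3]
tool_rot: [0.001, -0.089, 0.996, 0.0]
ft_force: [-0.2, -3.6, -4.2]
gripper_width: 0.289
```

Emit:
jog_arm --increments '[[[-0.55,-0.05,-0.35],0,0.5],[[-1.1,-0.1,-0.68],0,0.5],[[-1.7,-0.1,-0.97],0,0.5],[[-2.3,-0.1,-1.24],0,0.5],[[-2.9,-0.1,-1.48],0,0.5],[[-3.5,-0.1,-1.69],0,0.5],[[-4.1,-0.1,-1.86],0,0.5],[[-4.75,-0.1,-2.01],0,0.5],[[-5.4,-0.1,-2.12],0,0.5],[[-6.05,-0.1,-2.2],0,0.5],[[-6.7,-0.1,-2.25],0,0.5],[[-7.35,-0.1,-2.27],0,0.5],[[-7.35,-0.1,-2.27],0,0.5],[[-7.35,-0.1,-2.27],0,0.5]]'

```text
t: 34.95
eef_pos: [441.1, 257.9, 117.8]
tool_rot: [-0.001, -0.089, 0.996, 0.0]
ft_force: [-3.2, 2.6, -11.8]
gripper_width: 0.276
```

```bash
python3 - <<'E'
from h import *
d=snap('top','t9');s=snap('side','s9');x=bot.sense();print(x['eef_pos'],x['ft_force'],x['gripper_width'])
w=.1776
c=x['eef_pos'];print('local x of tcp from hinge',(c[0]-441.3)*np.cos(w)+(c[1]-255.6)*np.sin(w),'knob z est',c[2]+33+19)
# dies and pin, template match t6->t9 for dies
e=w2px(d,[[460.6,148.3,110],[470.4,93.2,105]]);print('dies exp',e.round(1), 'raised exp',w2px(d,[[460.6,148.3,121],[470.4,93.2,116]]).round(1),'pin',w2px(d,[[483.7,19.4,91+58]]),w2px(s,[[483.7,19.4,91],[483.7,19.4,91+58]]))
for nm,src,ctr,r in(('large','t6',(223.6,236),8),('small','t6',(242,232.8),7)):
    T=load(src)['image'][int(ctr[1])-r:int(ctr[1])+r,int(ctr[0])-r:int(ctr[0])+r];I=d['image'][210:262,200:270]
    m=cv2.matchTemplate(I,T,cv2.TM_CCOEFF_NORMED);_,v,_,p=cv2.minMaxLoc(m);print(nm,v,(p[0]+200+r,p[1]+210+r))
T=load('s8')['image'][208:232,266:284];I=s['image'][190:250,250:300];m=cv2.matchTemplate(I,T,cv2.TM_CCOEFF_NORMED);_,v,_,p=cv2.minMaxLoc(m);print('pin side',v,(p[0]+250-266,p[1]+190-208))
# knob/lever visible? dump dark pix
E
```

```text
[440.93191371 257.85897038 117.80976307] [ -4.29958867   2.46628536 -11.62226829] 0.2793768590767926
local x of tcp from hinge 0.03679091702837517 knob z est 169.8097630655417
dies exp [[223.3 234.6]
 [242.4 231.6]] raised exp [[223.  234.4]
 [242.2 231.4]] pin [[267.67428099 226.567293  ]] [[275.21599712 225.88613395]
 [275.36620991 210.45413151]]
large 0.37309929728507996 (222, 236)
small 0.35893961787223816 (236, 229)
pin side 0.7825711369514465 (3, -4)
```

The lever is at the top (TCP over the hinge, the pin rose 4 px as expected). It pulls up with 12 N, so I'll ease down 2 mm and check.

Emit:
jog_arm --increments '[[[0,0,0.1],0,0.5],[[0,0,0.2],0,0.5],[[0,0,0.2],0,0.5],[[0,0,0.2],0,0.5],[[0,0,0.2],0,0.5]]'

```text
t: 35.55
eef_pos: [442.4, 258.2, 117.5]
tool_rot: [0.001, -0.089, 0.996, 0.0]
ft_force: [-5.8, 1.2, -4.8]
gripper_width: 0.281
```

```bash
python3 - <<'E'
from h import *
s=snap('side','s10');o=load('s8');x=bot.sense();print(x['eef_pos'],x['ft_force'],x['gripper_width'])
P=[[460.6,148.3,77+30],[470.4,93.2,77+25],[483.7,19.4,77+40]]
for nm,p in zip(('large','small','pin'),P):
    u,v=w2px(o,[p])[0].astype(int);r=7
    T=o['image'][v-r:v+r,u-r:u+r];I=s['image'][v-22:v+22,u-18:u+18]
    m=cv2.matchTemplate(I,T,cv2.TM_CCOEFF_NORMED);_,q,_,l=cv2.minMaxLoc(m);e=w2px(o,[[p[0],p[1],p[2]+14.4]])[0]-w2px(o,[p])[0]
    print(nm,(u,v),round(q,2),'shift',(l[0]-18+r,l[1]-22+r),'exp',e.round(1))
# rotation of lever: dark ball / rod in top view
d=load('t9');print('hinge px',w2px(d,[[441.3,255.6,40],[441.3,255.6,170]]).round(1))
E
```

```text
[442.41311961 258.15808631 117.54977045] [-4.62467139  1.97217235 -4.24467422] 0.28462954035233007
large (np.int64(268), np.int64(204)) 0.45 shift (0, -4) exp [ 0.  -3.6]
small (np.int64(271), np.int64(212)) 0.56 shift (1, -4) exp [ 0.  -3.7]
pin (np.int64(275), np.int64(219)) 0.84 shift (8, 13) exp [ 0.  -3.8]
hinge px [[190.  241.3]
 [182.6 240. ]]
```

```bash
python3 - <<'E'
from h import *
s=snap('side','s11');x=bot.sense();print(x['dq'].round(3),x['ft_force'])
v=s['image'][192:236,261:291].mean(2).astype(int)
for i in range(0,44,2):print(192+i,' '.join(f'{q:3d}' for q in v[i]))
E
```

```text
[-0.002 -0.001  0.     0.    -0.     0.001] [-4.30884578  1.0192172  -5.01144133]
192 153 152 137 117 117 137 151 157 156 153 152 150 150 149 151 148 142 136 137 141 145 145 144 145 144 144 144 146 146 146
194 144 141 128 111 108 124 138 144 143 143 143 141 141 143 142 143 142 144 143 143 142 143 140 140 140 142 143 143 144 143
196 142 140 128 113 108 123 135 141 143 142 142 141 141 141 142 142 143 144 142 142 142 141 140 140 139 141 142 143 143 142
198 142 139 130 117 112 121 132 135 138 136 138 138 140 141 141 141 140 141 140 140 140 142 141 140 139 140 141 141 140 135
200 139 136 135 137 133 120 111 108 108 112 115 118 122 127 127 125 121 121 122 121 123 135 151 157 149 142 141 142 140 135
202 121 121 125 130 128 119 110 106 106 109 110 111 111 107 106 109 112 116 116 116 118 130 148 162 157 149 143 144 143 143
204 147 140 126 117 118 120 119 118 118 114 114 113 108 103 105 113 122 125 125 126 131 141 149 156 162 158 149 145 144 146
206 193 179 150 120 109 111 110 109 107 104 103 100  95  95 101 108 117 122 126 128 131 142 156 163 165 165 157 147 144 139
208 196 179 148 118 112 11
[... 1009 characters left out ...]
 129 111 109 108 105 104 102  97  92  89  90  93  94  99 108 119 124 125 125 125
226 195 201 202 203 201 201 202 200 195 176 143 117 108 108 106 106 100  96  93  92  96 103 111 117 124 128 128 125 123 122
228 174 188 192 188 183 178 176 175 172 159 140 126 121 122 118 115 111 110 107 106 109 113 119 120 123 124 121 119 118 115
230 125 131 131 128 126 121 120 119 118 116 114 112 113 115 113 113 112 112 112 110 111 112 112 111 111 112 110 110 111 109
232 107 113 112 110 108 108 105 106 105 106 105 107 107 104 102 100 101  97  92  88  85  82  81  79  80  78  75  77  85  90
234  87  93  96  92  81  70  63  60  61  63  67  74  76  76  75  74  72  70  63  53  47  41  44  43  46  42  49  59  74  83
```

The pin column is still vertical at the same columns, 4 px higher. The dies also rose 4 px, and the knob is held with about 5 N of spring pull. Handing in.

```bash
python3 -c "
from station import bot
print(bot.sense()['t'],bot.sign_off())"
```

```text
the job is handed in; nothing more can be done
35.65 None
```

I put both ring dies in the wide bay and the pilot pin in the narrow bay. I then swung the lever upright by its knob and handed the job in at about 35.7 s, still holding the knob with the grip set to 50 N. No verdict was given.

- **Height error:** the reported tool height read about 33 mm too low against the cameras and the bench. My first grasp closed on air above the large die. I worked the offset out from the images and a light touch on the bench (about 15 N), and corrected for it from then on.
- **Lever and knob:** the tool stands within 1–2 mm of directly above the hinge, with the knob at about 170 mm. The arm is at rest with 4–6 N of spring pull on the knob. I inferred the lever angle from the tool position and never saw the lever directly.
- **Parts:**
  - With the lever up, the dies and pin show about 4 px higher in the side view, as a tray at its highest should give. The pin is still vertical.
  - The dies' image match there was weak (0.45 and 0.56), because the arm and shadows partly hid the tray. One automatic match of the pin was spurious, so I checked the pin by reading pixel values instead.
  - A picture taken before the pin was placed showed both dies standing flat in the wide bay.
- **Leave-alone items:** nothing suggested contact with the screwdriver, bottle, hex key or tin, but I did not measure them again at the end.

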